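# One turn of the stage hand wheel

### The arm

A 6-joint arm with a two-finger parallel gripper is mounted at the origin on a cart in front of the work surface, level with it; the furniture and walls round the work are solid. World frame = base frame: x ahead of the robot, y to its left, z up, the work surface at z = 0. Lengths are in m, angles in rad, forces in N, time in s.
With the tool pointing down it reaches from about 0.3 to 0.875 m from the base axis. Payload 6.4 kg.
Tool frame: the origin (TCP) lies midway between the tips of the shut fingers; the grasp point (between the pads) lies 19 mm behind it (ctrl.pinch_z is the distance from the TCP to the grasp point, in m); z points along the fingers, y is the line along which they close (so a half turn about z gives the same grasp; the last joint's range is limited). The gripper opens to 85 mm and grips with 20 to 120 N. Pads are 22 mm wide; open, the fingers measure 114 mm over their backs; the gripper's body (76 mm by 85 mm) begins 54 mm behind the grasp point. The pads swing forward as they close: fully open they stand 13 mm farther back than shut.
Start: joints at [-1.468, 0.181, 1.607, -0, 1.354, -0.206], TCP at [0.175, -0.548, 0.199] pointing down, gripper open.
Joint ranges: [-2.99, 2.99], [-0.89, 2.07], [0.3, 2.58], [-1.14, 4.28], [0, 2.63], [-3.12, 3.12]. Speed limits (rad/s): [2.57, 2.57, 3.01, 3.14, 3.14, 3.14].

### API

Orientations are given as a unit quaternion [w, x, y, z].
In Python, from bench import ctrl gives the robot as it stands.
- The arm moves only by the tool apply_moves, never from a script. Its argument "moves" is a list of rows, each an object with "jaw": the opening, from 0 (shut) to 1 (fully open); "offset": the shift along the tool's x, y, z in mm, a list of three; "rot": the turn, a rotation vector about the tool's x, y, z in degrees, a list of three. In form: [{"jaw": jaw, "offset": [dx, dy, dz], "rot": [ax, ay, az]}, ...]. A call has exactly 5 rows; each row shifts and turns the commanded pose from where the row before left it, along the tool's axes as they then stand; what a row does not reach is not made up. A row lasts 1/8 s, in which the tool goes at most 62.5 mm and 10.7 degrees, less where a joint would pass 70% of its speed; a pose out of reach is approached as far as the arm can. A call is refused whole if a number of a shift passes 62.5 or a number of a turn 10.7, either way. A call with a gripper value outside its range is refused whole. The fingers move at their own pace and stop on an object; the grip force is fixed at half the most. Time passes only in rows, so rows that do not move let the fingers close, or fill a call up. It gives the time, the measured TCP pose, the force, the opening and the grip force at its end, in the units of the state.
- ctrl.get_obs(): the state, without advancing time (a new reading comes with each control period).
- ctrl.camera(name): name is "scene" or "top"; returns (picture, depth): 384x512x3 uint8, red, green, blue; 384x512 float32, m along the optical axis (not along the pixel's ray), 0 where there is no reading.
- ctrl.camera_params(name): a dict with "K" (3x3 intrinsics, pixels), "cam_to_world" (4x4, takes a point from camera to world coordinates). Camera axes: x right, y down, z forward; pixel columns grow to the right and rows downward; lengths in m; the calibration is good to about 2 mm. A picture is of the moment at which its call begins. camera_params takes no time and is no camera call.
- ctrl.hand_in(): hands the job in; it is judged then, once.
Trained networks look in the newest picture that a camera, given by its name, has taken for a name from the list of things; names that differ only in an ending like _2 or _b are one class to them, and where a whole thing is asked for, a point or a joint stands for the part that bears it (a point fixed in the world has none). Each returns a list of dicts, best first, with "score" (0 to 1); they miss things now and then, are a little off and sometimes report something else, mostly with a low value. They report only what shows in the picture. A call takes as long as a camera call.
- ctrl.outline_of(camera, target): "region" (384x512 bool, what is visible of it) and "position" ([column, row] in pixels, amid what is visible of it).
The state is a dict: "time_s": time; "q": joint angles; "dq": joint speeds; "joint_efforts": joint torques, N m; "eef_pos": TCP position; "eef_rot": TCP orientation; "wrist_force": force on the tool from outside, world axes, zero at the start; "torque": the same for the moment, N m; "opening": opening from 0.0 (shut) to 1.0 (fully open); "grasp_force": force on a finger pad.
Only numpy, scipy, OpenCV 4.12 (cv2) and the standard library are available. Lean on these libraries where they do the work, as an engineer would, in place of code of your own. Each camera call takes 0.05 s, during which the arm holds its last target. There are 200 camera calls.

### The job

Bring the chip tray on by one step under the magnifier: push the hand wheel round by its upright red handle through exactly one full turn clockwise, seen from above, so that the handle comes back to where it started. Only push the handle gently with the fingers, do not pinch it; leave the wheel standing still and do not disturb the things standing round the stage.

Things in the scene. Friction and masses are not known exactly. Their poses are not given: they have to be found in the camera images.
- handwheel (a joint): the hand wheel's turn in rad, growing as the wheel turns clockwise seen from above; at the start it reads anything from 0 to 4.5, and one turn adds 6.283. The wheel turns about an upright axis with no stop in reach, has steady friction (about 0.1 N m, some 2 N at the handle) and stays where it is left. The wheel is steel, 128 mm over its rim, with three spokes and a hub, and lies level on a grey gearbox; the top of its rim is 91 mm above the worktop.
- wheel_hub (a point): centre of the top of the wheel's hub, on the wheel's axis, 95 mm above the worktop
- crank_handle: the wheel's upright red handle, a round grip 18 mm across and 50 mm tall that spins freely on its own pin at the rim end of a spoke, its axis 52 mm from the wheel's axis. The origin is the centre of the grip's foot, level with the top of the rim (91 mm above the worktop); its top is 141 mm above the worktop.
- stage_foot (a point): the point of the worktop below the wheel's axis, fixed to the inspection stage: an aluminium base plate 100x400 mm, 12 mm thick, fixed to the worktop. Its y axis points along the rail, from the gearbox and wheel to the far end block. The plate reaches from 55 mm behind this point to 345 mm ahead of it along y. A magnifier of 110 mm height stands over the rail 215 mm along y
- carriage (a joint): position of the blue carriage with the chip tray along the rail, in m; it moves 0.015 m away from the wheel for each clockwise turn
- white_jar: a small clear jar with a white lid, 47 mm across and 37 mm tall, loose, standing by the stage; origin at the centre of its underside
- dark_jar: a small clear jar with a black lid, 41 mm across and 33 mm tall, loose, standing by the stage; origin at the centre of its underside
- white_dropper: a white dropper bottle with a green tip, 31 mm across and 96 mm tall, loose, standing by the stage; origin at the centre of its underside
- single_petri: a clear petri dish, 58 mm across and 15 mm tall, loose, standing by the stage; origin at the centre of its underside
- red_marker: a red marker pen lying down, 130 mm long and 16 mm thick, loose, standing by the stage; origin at the centre of its underside
- red_driver: a screwdriver with a red handle lying down, 156 mm long and 19 mm thick, loose, standing by the stage; origin at the centre of its underside
- orange_tube: a clear conical tube with an orange cap lying down, 125 mm long and 24 mm thick, loose, standing by the stage; origin at the centre of its underside

How it is judged:
By the outcome, as a careful person would: the job done as asked, in the order asked, and still so for the second after the job is handed in, with the robot touching nothing.
It also fails if it takes over 58 s, if anything falls off the work surface, if the arm or the gripper's body presses on something with over 40 N, if the wrist force passes 120 N, or if a joint passes its speed limit or range.

## Working session

There is one attempt and no reset: what is moved stays moved. The work goes in short steps, Python scripts to look and compute and a tool call to move; the robot and the scene stay as the last step left them, time stands still between calls to the robot, and variables do not carry over. Pictures are saved under pics/ and viewed, at most 10 in all, crops included, and the job is handed in when it is done.

Besides the shell and the picture viewer there is one more tool, called as name(argument=value, ...), one argument or row to a line, values as JSON. apply_moves: Moves the arm, as the interface text tells. Its arguments: {"type":"object","properties":{"moves":{"type":"array"}},"required":["moves"]}

```bash
mkdir -p pics; cat > h.py <<'E'
import numpy as np, cv2
from bench import ctrl
def pts(cam,d):
    p=ctrl.camera_params(cam);K=np.array(p["K"]);T=np.array(p["cam_to_world"])
    v,u=np.mgrid[:d.shape[0],:d.shape[1]]
    c=np.stack([(u-K[0,2])/K[0,0]*d,(v-K[1,2])/K[1,1]*d,d],-1)
    w=c@T[:3,:3].T+T[:3,3]; w[d==0]=np.nan; return w
E
python3 - <<'E'
from h import *
o=ctrl.get_obs();print({k:np.round(v,3) for k,v in o.items()})
ims=[]
for c in("top","scene"):
    im,d=ctrl.camera(c);W=pts(c,d);ims.append(im)
    print(c,np.round(ctrl.camera_params(c)["cam_to_world"],3).tolist())
    for t in("crank_handle","handwheel","wheel_hub","carriage","white_jar","dark_jar","white_dropper","single_petri","red_marker","red_driver","orange_tube"):
        for r in ctrl.outline_of(c,t)[:1]:
            P=W[r["region"]];P=P[~np.isnan(P[:,0])]
            if len(P): print(t,round(r["score"],2),np.round(r["position"]),r["region"].sum(),"med",np.round(np.median(P,0),3),"lo",np.round(np.percentile(P,3,axis=0),3),"hi",np.round(np.percentile(P,97,axis=0),3))
    cv2.imwrite(f"pics/{c}0.png",im[...,::-1])
E
```

```text
{'time_s': np.float64(0.0), 'q': array([-1.468,  0.182,  1.608,  0.   ,  1.354, -0.206]), 'dq': array([-0.001,  0.   ,  0.   , -0.   , -0.001,  0.   ]), 'joint_efforts': array([ 2.0000e-03, -4.4487e+01, -3.5134e+01, -0.0000e+00,  9.0000e-03,
        0.0000e+00]), 'eef_pos': array([ 0.175, -0.547,  0.198]), 'eef_rot': array([-0.001,  0.988,  0.154,  0.   ]), 'wrist_force': array([ 0.371, -0.494, -0.239]), 'torque': array([-0.027,  0.003,  0.024]), 'grasp_force': np.float64(0.0), 'opening': np.float64(1.0)}
top [[-0.013, -0.988, 0.153, 0.397], [-1.0, 0.015, 0.012, 0.053], [-0.015, -0.153, -0.988, 1.201], [0.0, 0.0, 0.0, 1.0]]
crank_handle 0.57 [268. 216.] 38 med [0.493 0.04  0.14 ] lo [0.488 0.033 0.118] hi [0.501 0.047 0.144]
handwheel 0.67 [292. 256.] 378 med [ 0.386 -0.023  0.015] lo [ 0.362 -0.049  0.011] hi [0.411 0.001 0.019]
wheel_hub 0.74 [244. 212.] 1097 med [0.494 0.094 0.09 ] lo [0.436 0.034 0.004] hi [0.552 0.149 0.138]
carriage 0.85 [179. 217.] 730 med [0.496 0.264 0.054] lo [0.466 0.237 0.029] hi [0.537 0.31  0.065]
white_jar 0.74 [187. 169.] 193 med [0.634 0.255 0.016] l
[... 1139 characters left out ...]
501 -0.055  0.036] lo [ 0.484 -0.08   0.006] hi [ 0.523 -0.041  0.04 ]
dark_jar 0.5 [190. 251.] 297 med [0.634 0.253 0.014] lo [ 0.626  0.191 -0.002] hi [0.653 0.293 0.02 ]
white_dropper 0.48 [253. 178.] 228 med [ 0.634 -0.009  0.044] lo [ 0.624 -0.025  0.004] hi [ 0.65  -0.001  0.085]
single_petri 0.25 [190. 250.] 204 med [0.633 0.262 0.016] lo [0.626 0.217 0.009] hi [0.642 0.294 0.02 ]
red_marker 0.65 [253. 322.] 301 med [0.394 0.304 0.012] lo [0.389 0.24  0.007] hi [0.4   0.36  0.015]
red_driver 0.64 [189. 252.] 252 med [0.633 0.253 0.015] lo [0.626 0.171 0.006] hi [0.641 0.293 0.02 ]
orange_tube 0.91 [293. 270.] 409 med [0.397 0.147 0.018] lo [ 0.384  0.092 -0.001] hi [0.415 0.201 0.024]
```

View pics/top0.png

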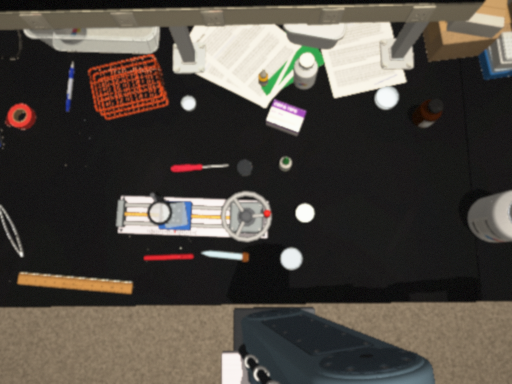

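View pics/scene0.png

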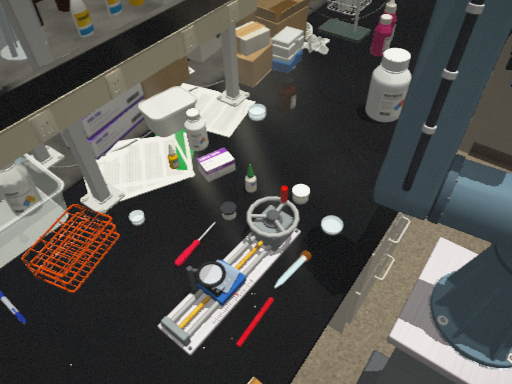

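```bash
python3 - <<'E'
from h import *
from scipy.optimize import least_squares
for c in("top","scene"):
    im,d=ctrl.camera(c);W=pts(c,d).reshape(-1,3);rgb=im.reshape(-1,3).astype(int)
    near=(np.hypot(W[:,0]-.493,W[:,1]-.092)<.09)
    red=near&(rgb[:,0]>1.6*rgb[:,1])&(rgb[:,0]>80)&(W[:,2]>.095)
    t=W[red&(W[:,2]>.136)];print(c,"handle top",np.round(t.mean(0),4),len(t),"ext",np.round(t.min(0),3),np.round(t.max(0),3))
    R=W[near&(abs(W[:,2]-.091)<.004)]; 
    r0=np.array([.493,.092])
    # outer rim: per-angle max radius
    for _ in range(5):
        v=R[:,:2]-r0;a=np.arctan2(v[:,1],v[:,0]);r=np.hypot(*v.T)
        e=[]
        for k in np.arange(-np.pi,np.pi,.2):
            m=(a>=k)&(a<k+.2)&(r<.075)
            if m.sum()>3:e.append(R[m][np.argmax(r[m]),:2])
        e=np.array(e);s=least_squares(lambda p:np.hypot(*(e-p[:2]).T)-p[2],[*r0,.064],loss="soft_l1",f_scale=.002).x;r0=s[:2]
    print("rim",np.round(s,4))
E
```

```text
top handle top [0.496  0.0393 0.1398] 39 ext [0.489 0.033 0.136] [0.503 0.047 0.145]
rim [0.4933 0.0908 0.0625]
scene handle top [0.4961 0.0393 0.1396] 28 ext [0.489 0.031 0.136] [0.504 0.046 0.142]
rim [0.4937 0.09   0.0627]
```

The hub sits at (246,216) in the top picture. The red handle is at (268,213), on its −y side. Both cameras put the wheel axis at about (0.4935, 0.0905) and the handle at (0.496, 0.039), which gives a radius of 51 mm against the stated 52. I'll align the tool with the world axes, shut the fingers and approach the handle's +x side.

apply_moves(
  moves=[
    {"jaw": 0,"offset": [0,0,0],"rot": [0,0,8.8]},
    {"jaw": 0,"offset": [0,0,0],"rot": [0,0,8.9]},
    {"jaw": 0,"offset": [30,-48,0],"rot": [0,0,0]},
    {"jaw": 0,"offset": [30,-48,0],"rot": [0,0,0]},
    {"jaw": 0,"offset": [30,-48,0],"rot": [0,0,0]},
  ],
)

```text
time_s: 1.92
eef_pos: [0.2654, -0.4025, 0.1988]
eef_rot: [0.0, 1.0, -0.0, 0.0]
wrist_force: [1.6, 0.1, -0.1]
opening: 0.001
grasp_force: 0.0
```

apply_moves(
  moves=[
    {"jaw": 0,"offset": [32,-49,0],"rot": [0,0,0]},
    {"jaw": 0,"offset": [32,-49,0],"rot": [0,0,0]},
    {"jaw": 0,"offset": [32,-49,0],"rot": [0,0,0]},
    {"jaw": 0,"offset": [32,-49,0],"rot": [0,0,0]},
    {"jaw": 0,"offset": [32,-49,0],"rot": [0,0,0]},
  ],
)

```text
time_s: 2.55
eef_pos: [0.4258, -0.1573, 0.1992]
eef_rot: [0.0, 1.0, -0.0, 0.001]
wrist_force: [0.4, -0.8, 0.4]
opening: 0.005
grasp_force: 0.0
```

apply_moves(
  moves=[
    {"jaw": 0,"offset": [32,-49,0],"rot": [0,0,0]},
    {"jaw": 0,"offset": [32,-49,0],"rot": [0,0,0]},
    {"jaw": 0,"offset": [32,-49,0],"rot": [0,0,0]},
    {"jaw": 0,"offset": [14,-49,0],"rot": [0,0,0]},
    {"jaw": 0,"offset": [0,0,0],"rot": [0,0,0]},
  ],
)

```text
time_s: 3.18
eef_pos: [0.5352, 0.0404, 0.1986]
eef_rot: [-0.0, 1.0, 0.002, -0.0]
wrist_force: [0.2, -0.8, -0.7]
opening: -0.004
grasp_force: 0.0
```

apply_moves(
  moves=[
    {"jaw": 0,"offset": [0,0,40],"rot": [0,0,0]},
    {"jaw": 0,"offset": [0,0,40],"rot": [0,0,0]},
    {"jaw": 0,"offset": [0,0,13],"rot": [0,0,0]},
    {"jaw": 0,"offset": [0,0,0],"rot": [0,0,0]},
    {"jaw": 0,"offset": [0,0,0],"rot": [0,0,0]},
  ],
)

```text
time_s: 3.8
eef_pos: [0.5362, 0.0366, 0.1076]
eef_rot: [0.0, 1.0, -0.0, 0.001]
wrist_force: [0.2, -0.8, 1.0]
opening: 0.0
grasp_force: 0.0
```

```bash
cat > plan.py <<'E'
import numpy as np
C=np.array([.4935,.0905]);R=.052;A,B,r=.011,.0145,.009
def sdist(t):
    # ray from 0 along t to boundary of rounded rect
    lo,hi=0,.05
    for _ in range(40):
        m=(lo+hi)/2;q=np.maximum(np.abs(m*t)-[A,B],0)
        lo,hi=(m,hi) if np.hypot(*q)<r else (lo,m)
    return lo
def pose(deg):
    a=np.radians(deg);h=C+R*np.array([np.cos(a),np.sin(a)])
    t=np.array([np.sin(a),-np.cos(a)]);return h-sdist(t)*t
if __name__=="__main__":
    cur=np.array([.5352,.0404]);th=-87.2
    for k in range(50):
        p=pose(th-7.5*k) if k<48 else pose(th-356)
        o=np.round((p-cur)*1000).astype(int);cur=cur+o/1000
        print(k,th-7.5*k,[int(o[0]),int(-o[1])],np.round(cur,3).tolist())
        if k==48:break
E
python3 plan.py
python3 - <<'E'
from h import *
im,d=ctrl.camera("scene");W=pts("scene",d)
cv2.imwrite("pics/s1.png",cv2.resize(im[120:260,180:400,::-1],None,fx=3,fy=3))
im,d=ctrl.camera("top");cv2.imwrite("pics/t1.png",im[...,::-1])
E
```

```text
0 -87.2 [-19, 1] [0.516, 0.039]
1 -94.7 [-7, 2] [0.509, 0.037]
2 -102.2 [-7, 2] [0.502, 0.035]
3 -109.7 [-6, 1] [0.496, 0.034]
4 -117.2 [-6, 0] [0.49, 0.034]
5 -124.7 [-6, 1] [0.484, 0.033]
6 -132.2 [-6, -1] [0.478, 0.034]
7 -139.7 [-7, -2] [0.471, 0.036]
8 -147.2 [-7, -3] [0.464, 0.039]
9 -154.7 [-7, -5] [0.457, 0.044]
10 -162.2 [-6, -7] [0.451, 0.051]
11 -169.7 [-5, -6] [0.446, 0.057]
12 -177.2 [-3, -7] [0.443, 0.064]
13 -184.7 [-3, -7] [0.44, 0.071]
14 -192.2 [-3, -7] [0.437, 0.078]
15 -199.7 [-1, -6] [0.436, 0.084]
16 -207.2 [-1, -6] [0.435, 0.09]
17 -214.7 [0, -7] [0.435, 0.097]
18 -222.2 [2, -8] [0.437, 0.105]
19 -229.7 [3, -8] [0.44, 0.113]
20 -237.2 [5, -8] [0.445, 0.121]
21 -244.7 [6, -7] [0.451, 0.128]
22 -252.2 [6, -5] [0.457, 0.133]
23 -259.7 [7, -5] [0.464, 0.138]
24 -267.2 [7, -3] [0.471, 0.141]
25 -274.7 [7, -3] [0.478, 0.144]
26 -282.2 [6, -1] [0.484, 0.145]
27 -289.7 [7, -1] [0.491, 0.146]
28 -297.2 [6, -1] [0.497, 0.147]
29 -304.7 [6, 0] [0.503, 0.147]
30 -312.2 [6, 1] [0.509, 0.146]
31 -319.7 [6, 2] [0.515, 0.144]
32 -327.2 [7, 3] [0.522, 0.141]
33 -334.7 [7, 5] [0.529, 0.136]
34 -342.2 [6, 7] [0.535, 0.129]
35 -349.7 [5, 6] [0.54, 0.123]
36 -357.2 [4, 7] [0.544, 0.116]
37 -364.7 [3, 7] [0.547, 0.109]
38 -372.2 [2, 6] [0.549, 0.103]
39 -379.7 [2, 7] [0.551, 0.096]
40 -387.2 [1, 6] [0.552, 0.09]
41 -394.7 [0, 7] [0.552, 0.083]
42 -402.2 [-2, 8] [0.55, 0.075]
43 -409.7 [-3, 8] [0.547, 0.067]
44 -417.2 [-6, 8] [0.541, 0.059]
45 -424.7 [-5, 6] [0.536, 0.053]
46 -432.2 [-7, 6] [0.529, 0.047]
47 -439.7 [-6, 4] [0.523, 0.043]
48 -447.2 [-4, 2] [0.519, 0.041]
```

View pics/s1.png

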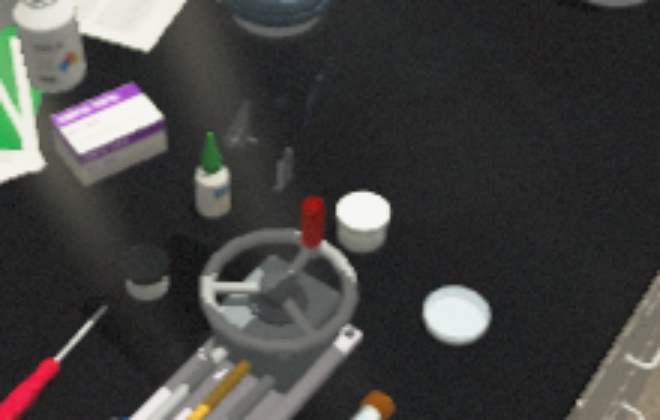

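The black gripper can hardly be seen against the black worktop. The red handle is untouched at crop pixel (313,222). I'll check the finger size and position from depth.

```bash
python3 - <<'E'
from h import *
print(np.round(ctrl.get_obs()["eef_pos"],4))
for c in("scene","top"):
    im,d=ctrl.camera(c);W=pts(c,d).reshape(-1,3);rgb=im.reshape(-1,3).astype(int)
    m=(np.hypot(W[:,0]-.536,W[:,1]-.037)<.045)&(W[:,2]>.1)
    red=(rgb[:,0]>1.6*rgb[:,1])&(rgb[:,0]>80)
    for z0 in np.arange(.1,.2,.015):
        P=W[m&~red&(W[:,2]>=z0)&(W[:,2]<z0+.015)]
        if len(P)>2: print(c,round(z0,3),len(P),np.round(P.min(0),3),np.round(P.max(0),3))
E
```

```text
[0.5362 0.0368 0.1076]
scene 0.13 5 [0.501 0.033 0.141] [0.528 0.044 0.144]
scene 0.145 41 [0.523 0.025 0.145] [0.543 0.051 0.16 ]
scene 0.16 42 [0.522 0.029 0.16 ] [0.542 0.052 0.174]
scene 0.175 35 [0.521 0.012 0.175] [0.539 0.065 0.19 ]
scene 0.19 97 [ 0.518 -0.004  0.19 ] [0.546 0.078 0.205]
```

```bash
python3 - <<'E'
from h import *
p=ctrl.camera_params("scene");K=np.array(p["K"]);T=np.linalg.inv(np.array(p["cam_to_world"]))
im,d=ctrl.camera("scene")
g=np.clip(255*(im/255.)**.4,0,255).astype(np.uint8)[100:230,220:340,::-1]
g=cv2.resize(g,None,fx=4.5,fy=4.5)
dd=cv2.resize(np.uint8(np.clip((d[100:230,220:340]-.7)/.6,0,1)*255),None,fx=4.5,fy=4.5)[...,None].repeat(3,2) 
for X in([.536,.037,.107],[.536,.037,.145],[.536,.037,.18]):
    c=K@(T[:3,:3]@X+T[:3,3]);print(c[:2]/c[2], c[2], d[int(c[1]/c[2]),int(c[0]/c[2])])
    cv2.circle(g,tuple(int(v) for v in (c[:2]/c[2]-[220,100])*4.5),3,(0,255,0),1)
cv2.imwrite("pics/g.png",g[:,:])
E
```

```text
[270.83483816 189.56927587] 1.004851294382323 1.1512659
[270.95482091 178.80241325] 0.9766782016636686 0.95398647
[271.07162236 168.32103154] 0.9507293004754344 0.92494947
```

View pics/g.png

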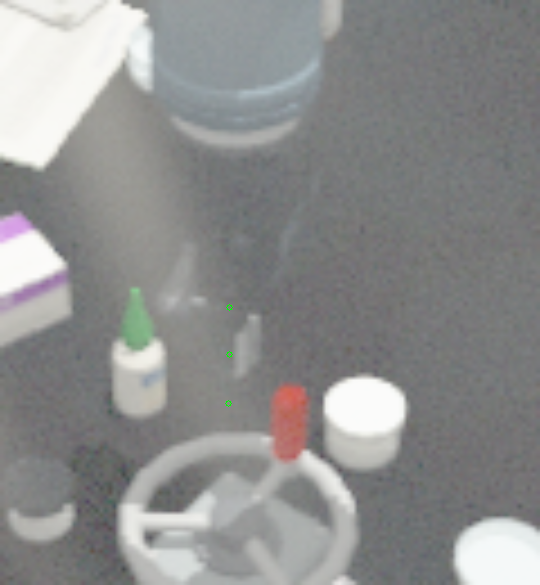

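```bash
python3 - <<'E'
from h import *
im,d=ctrl.camera("scene");W=pts("scene",d)
for v in range(164,196,2):
    print(v,[ (np.round(W[v,u]*1000).astype(int).tolist(), im[v,u].tolist()) for u in (266,270,274,277)])
E
```

```text
164 [([539, 53, 204], [43, 45, 43]), ([530, 51, 208], [46, 44, 46]), ([519, 51, 214], [32, 35, 38]), ([517, 41, 208], [30, 35, 34])]
166 [([541, 51, 196], [50, 50, 48]), ([528, 54, 205], [41, 42, 40]), ([517, 53, 211], [35, 37, 37]), ([522, 33, 192], [32, 35, 36])]
168 [([538, 55, 194], [56, 55, 56]), ([532, 47, 191], [49, 52, 48]), ([523, 44, 193], [37, 34, 36]), ([523, 32, 184], [41, 39, 40])]
170 [([523, 77, 214], [49, 50, 50]), ([527, 55, 194], [46, 44, 38]), ([522, 46, 190], [41, 41, 43]), ([522, 34, 180], [68, 68, 69])]
172 [([522, 77, 208], [54, 54, 50]), ([523, 60, 194], [48, 46, 47]), ([522, 46, 184], [53, 53, 54]), ([522, 32, 172], [62, 64, 64])]
174 [([523, 76, 200], [54, 53, 50]), ([521, 63, 191], [48, 47, 47]), ([524, 43, 173], [77, 78, 77]), ([523, 30, 163], [59, 59, 59])]
176 [([634, -82, -1], [55, 55, 54]), ([-9223372036854775808, -9223372036854775808, -9223372036854775808], [47, 48, 48]), ([523, 44, 168], [80, 83, 80]), ([523, 30, 156], [60, 61, 60])]
178 [([628, -74, 2], [56, 56, 55]), ([530, 49, 161], [46, 47, 45]), ([524, 42, 159], [81, 84, 80]), ([523, 30, 149], 
[... 413 characters left out ...]
609, -47, 2], [53, 53, 51]), ([601, -55, 0], [53, 50, 49]), ([592, -61, 1], [50, 50, 50]), ([584, -66, 1], [47, 46, 46])]
188 [([605, -41, 1], [54, 52, 49]), ([597, -49, -1], [53, 53, 54]), ([586, -53, 3], [51, 49, 47]), ([581, -60, 0], [44, 42, 45])]
190 [([601, -34, 2], [57, 58, 55]), ([592, -42, 1], [52, 54, 51]), ([582, -48, 2], [50, 53, 49]), ([575, -52, 3], [48, 49, 48])]
192 [([596, -28, 2], [57, 56, 54]), ([589, -38, -2], [51, 49, 48]), ([577, -40, 3], [53, 49, 48]), ([571, -46, 2], [49, 47, 48])]
194 [([593, -24, 0], [51, 50, 50]), ([583, -28, 3], [55, 54, 51]), ([575, -36, 0], [50, 53, 50]), ([568, -42, -1], [46, 48, 47])]<stdin>:4: RuntimeWarning: invalid value encountered in cast
```

Depth puts the fingertips at z≈0.145, but the reported TCP is 0.108. I'll look from a clear spot outside the wheel and lower down before trusting either.

apply_moves(
  moves=[
    {"jaw": 0,"offset": [30,0,0],"rot": [0,0,0]},
    {"jaw": 0,"offset": [0,0,0],"rot": [0,0,0]},
    {"jaw": 0,"offset": [0,0,15],"rot": [0,0,0]},
    {"jaw": 0,"offset": [0,0,15],"rot": [0,0,0]},
    {"jaw": 0,"offset": [0,0,0],"rot": [0,0,0]},
  ],
)

```text
time_s: 4.72
eef_pos: [0.5625, 0.0375, 0.0734]
eef_rot: [-0.0, 1.0, -0.0, -0.002]
wrist_force: [-0.4, -0.3, -0.7]
opening: -0.001
grasp_force: 0.0
```

```bash
python3 - <<'E'
from h import *
e=ctrl.get_obs()["eef_pos"];print(np.round(e,4))
im,d=ctrl.camera("scene");W=pts("scene",d).reshape(-1,3)
m=(abs(W[:,0]-e[0])<.05)&(abs(W[:,1]-e[1])<.05)&(W[:,2]>.045)&(np.hypot(W[:,0]-.4935,W[:,1]-.0905)>.07)
for z0 in np.arange(.045,.3,.012):
    P=W[m&(W[:,2]>=z0)&(W[:,2]<z0+.012)]
    if len(P)>2: print(round(z0,3),len(P),np.round(P.min(0)-e,3),np.round(P.max(0)-e,3))
cv2.imwrite("pics/s2.png",cv2.resize(np.uint8(255*(im/255.)**.4)[60:230,200:340,::-1],None,fx=3.5,fy=3.5))
E
```

```text
[0.5625 0.0375 0.0734]
0.105 17 [-0.012 -0.005  0.032] [0.001 0.013 0.044]
0.117 37 [-0.013 -0.005  0.044] [0.007 0.015 0.055]
0.129 25 [-0.013 -0.005  0.056] [-0.007  0.014  0.067]
0.141 19 [-0.015 -0.011  0.068] [-0.007  0.014  0.08 ]
0.153 55 [-0.014 -0.038  0.08 ] [0.009 0.022 0.091]
0.165 54 [-0.018 -0.047  0.092] [0.012 0.018 0.103]
0.177 44 [-0.019 -0.05   0.104] [0.006 0.018 0.115]
0.189 26 [-0.02  -0.049  0.116] [0.002 0.028 0.127]
0.201 35 [-0.021 -0.018  0.128] [0.006 0.047 0.139]
0.213 17 [-0.012  0.011  0.14 ] [0.009 0.041 0.151]
0.225 15 [0.    0.034 0.153] [0.012 0.039 0.163]
0.237 29 [-0.036 -0.016  0.165] [0.028 0.038 0.175]
0.249 31 [-0.037 -0.014  0.176] [0.028 0.039 0.187]
0.261 33 [-0.036 -0.014  0.188] [0.025 0.037 0.2  ]
0.273 69 [-0.036 -0.021  0.2  ] [0.029 0.038 0.212]
0.285 7 [-0.002  0.03   0.212] [0.022 0.039 0.223]
0.297 39 [-0.039 -0.017  0.224] [0.031 0.04  0.236]
```

View pics/s2.png

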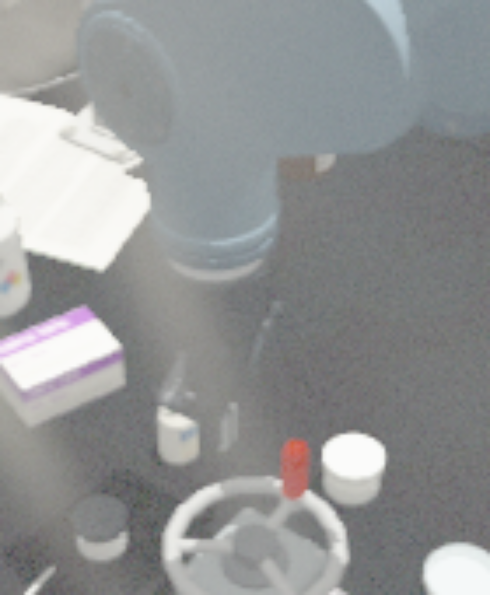

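The visible fingertips sit about 33 mm above the reported TCP. A reported z of about 0.098 works either way: it clears the rim and hub if the TCP is right, and overlaps the handle by about 10 mm if the picture is right.

apply_moves(
  moves=[
    {"jaw": 0,"offset": [0,0,-11],"rot": [0,0,0]},
    {"jaw": 0,"offset": [0,0,-11],"rot": [0,0,0]},
    {"jaw": 0,"offset": [-29,-2,0],"rot": [0,0,0]},
    {"jaw": 0,"offset": [-10,0,0],"rot": [0,0,0]},
    {"jaw": 0,"offset": [0,0,0],"rot": [0,0,0]},
  ],
)

```text
time_s: 5.4
eef_pos: [0.5261, 0.0391, 0.0986]
eef_rot: [0.0, 1.0, -0.0, 0.001]
wrist_force: [0.3, 0.1, 0.3]
opening: -0.001
grasp_force: 0.0
```

apply_moves(
  moves=[
    {"jaw": 0,"offset": [-5,0,0],"rot": [0,0,0]},
    {"jaw": 0,"offset": [-5,0,0],"rot": [0,0,0]},
    {"jaw": 0,"offset": [-7,2,0],"rot": [0,0,0]},
    {"jaw": 0,"offset": [-7,2,0],"rot": [0,0,0]},
    {"jaw": 0,"offset": [0,0,0],"rot": [0,0,0]},
  ],
)

```text
time_s: 6.02
eef_pos: [0.501, 0.035, 0.0977]
eef_rot: [0.0, 1.0, -0.0, -0.0]
wrist_force: [-0.2, -0.4, -0.3]
opening: -0.003
grasp_force: 0.0
```

```bash
cat > see.py <<'E'
from h import *
e=ctrl.get_obs();print(np.round(e["eef_pos"],4),np.round(e["wrist_force"],1),round(float(e["time_s"]),2))
for c in("scene","top"):
    im,d=ctrl.camera(c);W=pts(c,d).reshape(-1,3);rgb=im.reshape(-1,3).astype(int)
    m=(np.hypot(W[:,0]-.4935,W[:,1]-.0905)<.09)&(rgb[:,0]>1.6*rgb[:,1])&(rgb[:,0]>80)&(W[:,2]>.095)
    P=W[m]
    for n,Q in(("all",P),("top",P[P[:,2]>.136])):
        if len(Q):
            v=Q.mean(0);print(c,n,len(Q),np.round(v,4),"ang",round(float(np.degrees(np.arctan2(v[1]-.0905,v[0]-.4935))),1))
E
python3 see.py
```

```text
[0.501  0.035  0.0977] [-0.2 -0.4 -0.3] 6.03
scene all 98 [0.4776 0.0445 0.123 ] ang -109.0
scene top 27 [0.479  0.0419 0.1398] ang -106.6
top all 1 [0.4704 0.0403 0.1275] ang -114.6
```

The handle is being pushed, now at −106.6°. I'll continue round the planned path.

apply_moves(
  moves=[
    {"jaw": 0,"offset": [-6,1,0],"rot": [0,0,0]},
    {"jaw": 0,"offset": [-6,0,0],"rot": [0,0,0]},
    {"jaw": 0,"offset": [-6,1,0],"rot": [0,0,0]},
    {"jaw": 0,"offset": [-6,-1,0],"rot": [0,0,0]},
    {"jaw": 0,"offset": [-7,-2,0],"rot": [0,0,0]},
  ],
)

```text
time_s: 6.75
eef_pos: [0.4705, 0.0361, 0.0978]
eef_rot: [0.0, 1.0, -0.0, 0.0]
wrist_force: [3.2, -1.1, -0.2]
opening: 0.002
grasp_force: 1.0
```

apply_moves(
  moves=[
    {"jaw": 0,"offset": [-7,-3,0],"rot": [0,0,0]},
    {"jaw": 0,"offset": [-7,-5,0],"rot": [0,0,0]},
    {"jaw": 0,"offset": [-6,-7,0],"rot": [0,0,0]},
    {"jaw": 0,"offset": [-5,-6,0],"rot": [0,0,0]},
    {"jaw": 0,"offset": [-3,-7,0],"rot": [0,0,0]},
  ],
)

```text
time_s: 7.38
eef_pos: [0.4425, 0.0646, 0.0978]
eef_rot: [0.0, 1.0, 0.0, -0.0]
wrist_force: [0.8, -2.7, 0.5]
opening: 0.001
grasp_force: 1.2
```

```bash
python3 see.py
```

```text
[0.4425 0.0646 0.0978] [ 0.8 -2.7  0.5] 7.38
scene all 112 [0.4405 0.0906 0.1243] ang 179.9
scene top 34 [0.4419 0.0877 0.1398] ang -176.9
```

apply_moves(
  moves=[
    {"jaw": 0,"offset": [-3,-7,0],"rot": [0,0,0]},
    {"jaw": 0,"offset": [-3,-7,0],"rot": [0,0,0]},
    {"jaw": 0,"offset": [-1,-6,0],"rot": [0,0,0]},
    {"jaw": 0,"offset": [-1,-6,0],"rot": [0,0,0]},
    {"jaw": 0,"offset": [0,-7,0],"rot": [0,0,0]},
  ],
)

```text
time_s: 8.1
eef_pos: [0.4342, 0.0977, 0.0975]
eef_rot: [-0.0, 1.0, -0.0, -0.001]
wrist_force: [-2.4, -1.3, -0.7]
opening: -0.005
grasp_force: 1.0
```

apply_moves(
  moves=[
    {"jaw": 0,"offset": [2,-8,0],"rot": [0,0,0]},
    {"jaw": 0,"offset": [3,-8,0],"rot": [0,0,0]},
    {"jaw": 0,"offset": [5,-8,0],"rot": [0,0,0]},
    {"jaw": 0,"offset": [6,-7,0],"rot": [0,0,0]},
    {"jaw": 0,"offset": [6,-5,0],"rot": [0,0,0]},
  ],
)

```text
time_s: 8.72
eef_pos: [0.4571, 0.1338, 0.0977]
eef_rot: [-0.0, 1.0, 0.0, -0.0]
wrist_force: [-2.6, -0.9, 0.2]
opening: -0.0
grasp_force: 1.1
```

```bash
python3 see.py
```

```text
[0.4571 0.1338 0.0977] [-2.6 -0.9  0.2] 8.72
scene all 86 [0.4728 0.1434 0.1181] ang 111.3
scene top 9 [0.4726 0.1439 0.1374] ang 111.4
```

apply_moves(
  moves=[
    {"jaw": 0,"offset": [7,-5,0],"rot": [0,0,0]},
    {"jaw": 0,"offset": [7,-3,0],"rot": [0,0,0]},
    {"jaw": 0,"offset": [7,-3,0],"rot": [0,0,0]},
    {"jaw": 0,"offset": [6,-1,0],"rot": [0,0,0]},
    {"jaw": 0,"offset": [7,-1,0],"rot": [0,0,0]},
  ],
)

```text
time_s: 9.45
eef_pos: [0.4913, 0.1462, 0.0978]
eef_rot: [-0.0, 1.0, -0.0, -0.0]
wrist_force: [-2.4, 0.2, 0.1]
opening: -0.001
grasp_force: 1.2
```

apply_moves(
  moves=[
    {"jaw": 0,"offset": [6,-1,0],"rot": [0,0,0]},
    {"jaw": 0,"offset": [6,0,0],"rot": [0,0,0]},
    {"jaw": 0,"offset": [6,1,0],"rot": [0,0,0]},
    {"jaw": 0,"offset": [6,2,0],"rot": [0,0,0]},
    {"jaw": 0,"offset": [7,3,0],"rot": [0,0,0]},
  ],
)

```text
time_s: 10.07
eef_pos: [0.5221, 0.141, 0.0977]
eef_rot: [-0.0, 1.0, -0.0, -0.0]
wrist_force: [-1.9, 1.2, -0.8]
opening: -0.0
grasp_force: 1.0
```

apply_moves(
  moves=[
    {"jaw": 0,"offset": [7,5,0],"rot": [0,0,0]},
    {"jaw": 0,"offset": [6,7,0],"rot": [0,0,0]},
    {"jaw": 0,"offset": [5,6,0],"rot": [0,0,0]},
    {"jaw": 0,"offset": [4,7,0],"rot": [0,0,0]},
    {"jaw": 0,"offset": [3,7,0],"rot": [0,0,0]},
  ],
)

```text
time_s: 10.7
eef_pos: [0.5474, 0.1086, 0.098]
eef_rot: [-0.0, 1.0, -0.0, 0.0]
wrist_force: [-0.6, 2.3, 1.4]
opening: -0.001
grasp_force: 1.2
```

```bash
python3 see.py
```

```text
[0.5474 0.1086 0.098 ] [-0.6  2.3  1.4] 10.7
scene all 68 [0.5409 0.0921 0.1203] ang 1.9
scene top 14 [0.5405 0.0898 0.1433] ang -0.9
top all 6 [0.5344 0.0826 0.152 ] ang -10.9
top top 2 [0.5255 0.0824 0.2229] ang -14.1
```

apply_moves(
  moves=[
    {"jaw": 0,"offset": [2,6,0],"rot": [0,0,0]},
    {"jaw": 0,"offset": [2,7,0],"rot": [0,0,0]},
    {"jaw": 0,"offset": [1,6,0],"rot": [0,0,0]},
    {"jaw": 0,"offset": [0,7,0],"rot": [0,0,0]},
    {"jaw": 0,"offset": [-2,8,0],"rot": [0,0,0]},
  ],
)

```text
time_s: 11.42
eef_pos: [0.5501, 0.0746, 0.0978]
eef_rot: [0.0, 1.0, -0.0, 0.0]
wrist_force: [0.8, 1.7, 0.2]
opening: -0.002
grasp_force: 1.1
```

apply_moves(
  moves=[
    {"jaw": 0,"offset": [-3,8,0],"rot": [0,0,0]},
    {"jaw": 0,"offset": [-6,8,0],"rot": [0,0,0]},
    {"jaw": 0,"offset": [-5,6,0],"rot": [0,0,0]},
    {"jaw": 0,"offset": [-4,3,0],"rot": [0,0,0]},
    {"jaw": 0,"offset": [0,0,0],"rot": [0,0,0]},
  ],
)

```text
time_s: 12.05
eef_pos: [0.5312, 0.0497, 0.0977]
eef_rot: [0.0, 1.0, -0.0, -0.0]
wrist_force: [-0.2, -0.1, 0.4]
opening: -0.001
grasp_force: 0.0
```

```bash
python3 see.py
```

```text
[0.5312 0.0497 0.0977] [-0.2 -0.1  0.4] 12.05
scene all 106 [0.5074 0.0443 0.1235] ang -73.3
scene top 31 [0.5084 0.0422 0.1397] ang -72.8
top all 19 [0.5017 0.0402 0.1654] ang -80.8
top top 13 [0.5014 0.0398 0.1811] ang -81.2
```

apply_moves(
  moves=[
    {"jaw": 0,"offset": [-3,3,0],"rot": [0,0,0]},
    {"jaw": 0,"offset": [-3,3,0],"rot": [0,0,0]},
    {"jaw": 0,"offset": [-2,2,0],"rot": [0,0,0]},
    {"jaw": 0,"offset": [-2,1,0],"rot": [0,0,0]},
    {"jaw": 0,"offset": [0,0,0],"rot": [0,0,0]},
  ],
)

```text
time_s: 12.78
eef_pos: [0.5216, 0.0409, 0.0978]
eef_rot: [0.0, 1.0, -0.0, -0.0]
wrist_force: [0.7, -1.0, -0.2]
opening: 0.007
grasp_force: 0.4
```

```bash
python3 see.py; python3 see.py
```

```text
[0.5216 0.0409 0.0978] [ 0.7 -1.  -0.2] 12.78
scene all 107 [0.4977 0.0421 0.1233] ang -85.1
scene top 31 [0.4989 0.0399 0.1395] ang -83.8
top all 4 [0.492  0.0394 0.1368] ang -91.7
top top 2 [0.4923 0.0388 0.1395] ang -91.3
[0.5216 0.041  0.0978] [ 0.4 -0.5  0.9] 12.88
scene all 106 [0.4977 0.0421 0.1239] ang -85.0
scene top 31 [0.4998 0.0398 0.1394] ang -83.0
top all 5 [0.4923 0.0386 0.1369] ang -91.3
top top 4 [0.4924 0.0376 0.1378] ang -91.1
```

apply_moves(
  moves=[
    {"jaw": 0,"offset": [10,0,0],"rot": [0,0,0]},
    {"jaw": 0,"offset": [20,0,0],"rot": [0,0,0]},
    {"jaw": 0,"offset": [0,0,-40],"rot": [0,0,0]},
    {"jaw": 0,"offset": [20,60,0],"rot": [0,0,0]},
    {"jaw": 0,"offset": [20,60,0],"rot": [0,0,0]},
  ],
)

```text
time_s: 13.6
eef_pos: [0.5929, -0.0782, 0.1387]
eef_rot: [0.0, 1.0, 0.001, 0.001]
wrist_force: [1.0, 0.3, 0.4]
opening: 0.003
grasp_force: 0.0
```

```bash
cat > cmp.py <<'E'
from h import *
P=lambda c,X:(lambda p:(lambda q:q[:2]/q[2])(np.array(p["K"])@(lambda T:T[:3,:3]@X+T[:3,3])(np.linalg.inv(np.array(p["cam_to_world"])))))(ctrl.camera_params(c))
def cen(im,c):
    im=im.astype(float);w=np.clip(im[...,0]-1.3*np.maximum(im[...,1],im[...,2])-15,0,None)
    u,v=P(c,[.497,.04,.118]);v2,u2=np.mgrid[:384,:512]
    w=w*(np.hypot(u2-u,v2-v)<18);return np.array([(w*u2).sum(),(w*v2).sum()])/w.sum(),w.sum()
a=np.radians(-85)
for c in("scene","top"):
    b=cv2.imread(f"pics/{c}0.png")[...,::-1];p0,s0=cen(b,c)
    L=[cen(ctrl.camera(c)[0],c) for _ in range(4)];p1=np.mean([l[0] for l in L],0)
    f=lambda t:P(c,[.4935+.052*np.cos(t),.0905+.052*np.sin(t),.118])
    J=f(a)-f(a-np.radians(1)); # px per deg remaining
    print(c,p0.round(2),p1.round(2),s0,L[0][1],"remaining deg",round(float((p1-p0)@J/(J@J)),2),"px/deg",J.round(2))
E
python3 cmp.py;python3 see.py
```

```text
scene [284.06 191.1 ] [282.73 191.91] 9446.7 6456.799999999999 remaining deg 2.53 px/deg [-0.33 -0.14]
top [266.7  212.94] [266.68 211.67] 5134.2 2904.7000000000003 remaining deg 3.42 px/deg [-0.04 -0.37]
[ 0.591  -0.076   0.1376] [0.1 0.2 0.1] 14.0
scene all 107 [0.4972 0.0422 0.123 ] ang -85.6
scene top 32 [0.4991 0.0403 0.1395] ang -83.6
top all 40 [0.4984 0.0391 0.139 ] ang -84.5
top top 33 [0.4995 0.0393 0.1398] ang -83.3
```

Both cameras agree that about 3° is left, roughly 3 mm. I'll go back and nudge it.

apply_moves(
  moves=[
    {"jaw": 0,"offset": [-20,-60,0],"rot": [0,0,0]},
    {"jaw": 0,"offset": [-20,-60,0],"rot": [0,0,0]},
    {"jaw": 0,"offset": [0,0,40],"rot": [0,0,0]},
    {"jaw": 0,"offset": [-16,0,0],"rot": [0,0,0]},
    {"jaw": 0,"offset": [-10,0,0],"rot": [0,0,0]},
  ],
)

```text
time_s: 14.72
eef_pos: [0.5248, 0.0421, 0.0975]
eef_rot: [-0.0, 1.0, 0.001, -0.0]
wrist_force: [-0.2, -0.0, 0.6]
opening: 0.003
grasp_force: 0.0
```

apply_moves(
  moves=[
    {"jaw": 0,"offset": [-3,0,0],"rot": [0,0,0]},
    {"jaw": 0,"offset": [-2,0,0],"rot": [0,0,0]},
    {"jaw": 0,"offset": [-1,0,0],"rot": [0,0,0]},
    {"jaw": 0,"offset": [-1,0,0],"rot": [0,0,0]},
    {"jaw": 0,"offset": [0,0,0],"rot": [0,0,0]},
  ],
)

```text
time_s: 15.35
eef_pos: [0.5195, 0.0409, 0.0982]
eef_rot: [0.0, 1.0, -0.0, 0.001]
wrist_force: [1.7, 0.0, 1.6]
opening: -0.0
grasp_force: 1.0
```

apply_moves(
  moves=[
    {"jaw": 0,"offset": [10,0,0],"rot": [0,0,0]},
    {"jaw": 0,"offset": [20,0,0],"rot": [0,0,0]},
    {"jaw": 0,"offset": [0,0,-40],"rot": [0,0,0]},
    {"jaw": 0,"offset": [20,60,0],"rot": [0,0,0]},
    {"jaw": 0,"offset": [20,60,0],"rot": [0,0,0]},
  ],
)

```text
time_s: 15.98
eef_pos: [0.5893, -0.0781, 0.1381]
eef_rot: [-0.0, 1.0, 0.001, 0.0]
wrist_force: [1.0, 0.2, 0.6]
opening: -0.0
grasp_force: 0.0
```

```bash
python3 cmp.py;python3 see.py;python3 see.py
```

```text
scene [284.06 191.1 ] [283.59 192.1 ] 9446.7 6849.4 remaining deg 0.12 px/deg [-0.33 -0.14]
top [266.7  212.94] [266.75 212.59] 5134.2 2822.6999999999994 remaining deg 0.94 px/deg [-0.04 -0.37]
[ 0.5879 -0.076   0.1374] [-0.7 -0.  -0.2] 16.38
scene all 107 [0.4954 0.0419 0.1237] ang -87.8
scene top 32 [0.4972 0.0389 0.1394] ang -85.9
top all 41 [0.496  0.039  0.1388] ang -87.2
top top 35 [0.4968 0.0392 0.1399] ang -86.3
[ 0.5881 -0.0762  0.1377] [-0.8 -0.2  0.4] 16.48
scene all 107 [0.4953 0.0419 0.124 ] ang -87.9
scene top 31 [0.4971 0.0389 0.1397] ang -86.0
top all 41 [0.4961 0.039  0.1386] ang -87.2
top top 34 [0.4966 0.0388 0.1399] ang -86.6
```

apply_moves(
  moves=[
    {"jaw": 0,"offset": [0,60,-20],"rot": [0,0,0]},
    {"jaw": 0,"offset": [-40,45,-20],"rot": [0,0,0]},
    {"jaw": 0,"offset": [-40,45,0],"rot": [0,0,0]},
    {"jaw": 0,"offset": [-40,45,0],"rot": [0,0,0]},
    {"jaw": 0,"offset": [-40,45,0],"rot": [0,0,0]},
  ],
)

```text
time_s: 17.2
eef_pos: [0.4278, -0.317, 0.1777]
eef_rot: [0.0, 1.0, 0.0, 0.0]
wrist_force: [0.4, -0.5, -0.0]
opening: 0.004
grasp_force: 0.0
```

apply_moves(
  moves=[
    {"jaw": 0,"offset": [-40,45,0],"rot": [0,0,0]},
    {"jaw": 0,"offset": [-40,45,0],"rot": [0,0,0]},
    {"jaw": 0,"offset": [-40,45,0],"rot": [0,0,0]},
    {"jaw": 0,"offset": [-40,45,0],"rot": [0,0,0]},
    {"jaw": 0,"offset": [0,0,0],"rot": [0,0,0]},
  ],
)

```text
time_s: 17.82
eef_pos: [0.2661, -0.4988, 0.1774]
eef_rot: [0.001, 1.0, -0.003, -0.0]
wrist_force: [0.2, 0.2, 0.4]
opening: 0.001
grasp_force: 0.0
```

```bash
python3 cmp.py;python3 see.py;python3 see.py
python3 - <<'E'
from h import *
for c in("scene","top"):
    im,_=ctrl.camera(c);b=cv2.imread(f"pics/{c}0.png")[...,::-1]
    d=cv2.absdiff(im,np.ascontiguousarray(b));cv2.imwrite(f"pics/d{c}.png",np.clip(d[...,::-1].astype(int)*3,0,255).astype(np.uint8))
E
```

```text
scene [284.06 191.1 ] [283.8  190.79] 9446.7 9557.8 remaining deg 0.99 px/deg [-0.33 -0.14]
top [266.7  212.94] [266.69 212.54] 5134.2 5188.599999999999 remaining deg 1.08 px/deg [-0.04 -0.37]
[ 0.2699 -0.4952  0.1774] [ 0.9 -0.3 -0.2] 18.23
scene all 108 [0.4952 0.0414 0.1237] ang -88.0
scene top 31 [0.4969 0.0389 0.1398] ang -86.2
top all 42 [0.4962 0.0391 0.139 ] ang -87.0
top top 33 [0.4968 0.0392 0.1404] ang -86.3
[ 0.2696 -0.4955  0.1774] [-0.4 -0.3  0.1] 18.32
scene all 109 [0.4952 0.0416 0.1231] ang -88.0
scene top 29 [0.4972 0.0391 0.1402] ang -85.9
top all 42 [0.4962 0.0391 0.1389] ang -87.0
top top 36 [0.4968 0.0393 0.1399] ang -86.3
```

View pics/dscene.png

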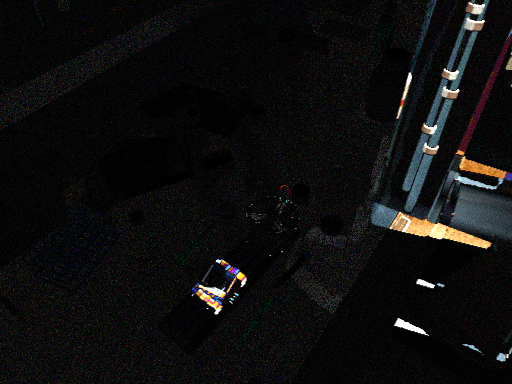

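The difference picture shows only the carriage (220,287) has changed, apart from a thin red edge at the handle (284,188). The things round the stage have not moved. The handle is about 1° from its start, within what the cameras can resolve, and the arm is clear.

```bash
python3 -c "
from bench import ctrl
print(ctrl.hand_in())"
```

```text
the job is handed in; nothing more can be done
None
```

I pushed the hand wheel through one full clockwise turn with the fingers shut, leaving the handle about 1° short of its start, the carriage moved on and nothing else shifted; the job is handed in.

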